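Wipe the edge of the weight-driven spice carousel while it turns

TASK

Lift the orange stop post out of its pocket and stand it upright on the baking sheet; the weight-driven spice carousel then starts turning by itself. From the robot's side, press the closed fingertips lightly against the passing edge of its three shelves, pushing the sprung slide about 2 cm back (between 1 and 3 cm all the time), and follow the edge in and out over its corners and sides for at least 10 seconds without a break while it keeps turning. Then back off and leave it turning freely, without ever pressing on the tins or knob, shoving the slide far back, tipping the post or disturbing the other things.

Things in the scene. Friction and masses are not known exactly. Their poses are not given: they have to be found in the camera images.
- stand: Dark wooden base board of the carousel, 270 x 400 x 12 mm, fixed. Origin on the counter under the axle when the slide is fully forward; x is the slide direction (roughly away from the robot), y left, z up. The grey pocket of the stop post is centred at y = -190 mm: 43 x 43 mm inside, floor 12 mm and wall tops 50 mm above the counter.
- carriage (a joint): Sprung slide that carries the carousel, in m: 0 = fully forward (at rest), grows as it is pushed along the stand's +x, stop at 0.06. Spring force 1 N + 200 N/m x value, damping 14 N s/m, moving mass about 8.4 kg (varies). Keep it within 0.008 to 0.032 while wiping (2.6 to 7.4 N); 0.019 is about 4.8 N.
- carousel (a joint): Angle in rad, anticlockwise from above, not wrapped; 0 when the red shelf points along the stand's +x. A weight under the counter drives it with about 1.5 N m (varies by 40%) against a drag of 2.0 N m s/rad: about 0.75 rad/s when free; inertia about 0.83 kg m2, time constant 0.4 s. Held by the stop post until that is removed. Pressing changes its speed (edge friction about 0.15, varies).
- axle (a point): Axle at the shelves' top face, 95 mm above the counter; moves with the slide. Seen from above the outline is a rounded triangle: three round shelves (radius 85 mm, centres 75 mm from the axle, 120 degrees apart) joined by straight sides that touch them. The edge is 160 mm from the axle at a corner, 122.5 mm at mid side; its vertical face runs from 55 to 95 mm above the counter.
- red_shelf (a point): Centre of the shelf with the red-capped tins, on its top face, 75 mm from the axle; yellow and blue follow anticlockwise. A steel stop tab sticks out under the blue shelf to 185 mm from the axle, 16 to 32 mm above the counter: it comes round with the carousel, so keep the fingertips above it.
- spices: The amber spice tins with coloured caps (tops 140 mm above the counter, all at least 27 mm inside the edge) and the black turning knob (diameter 48 mm, top 172 mm above the counter) on the axle; fixed to the carousel. Origin on the axle at counter height. Not to be pressed.
- stop_post: Orange square plastic post, 40 x 40 mm, 175 mm tall, about 0.25 kg. Origin at the centre of its foot, z up along it. At the start it stands in the pocket (foot 12 mm above the counter, sides along the stand's axes) and the carousel's stop tab pushes on its foot with about 8 N.
- sheet: Aluminium baking sheet, 260 (its x) x 200 (its y) mm, rim 16 mm high and 4 mm thick, floor about 4 mm above the counter; fixed. Origin on the counter under its centre.
- bowl: Glass mixing bowl turned upside down, 200 mm across, 85 mm high, loose; origin at counter level. Leave alone.
- mould: Green folding empanada mould lying open, 280 x 110 x 16 mm, loose; long along its y, origin under its centre. Leave alone.
- fork: Stainless fork, 190 mm long, lying along its x, loose. Leave alone.
- mug: Blue mug, 80 mm across, 90 mm high, loose; origin under its centre. Leave alone.

How it is judged:
By the outcome, as a careful person would: the job done as asked, in the order asked, and still so for the second after the job is handed in, with the robot touching nothing.
It also fails if it takes over 72 s, if anything falls off the work surface, if the arm or the gripper's body presses on something with over 40 N, if the wrist force passes 120 N, or if a joint passes its speed limit or range.

ROBOT

A 6-joint arm with a two-finger parallel gripper is mounted at the origin on the work surface. World frame = base frame: x ahead of the robot, y to its left, z up, the work surface at z = 0. Lengths are in m, angles in rad, forces in N, time in s.
With the tool pointing down it reaches from about 0.35 to 0.925 m from the base axis. Payload 6.4 kg.
Tool frame: the origin (TCP) lies on the centre line of the jaws, within the pads' length; the fingertips stand 14 mm ahead of it and the grasp point (between the pads) lies 5 mm behind it; z points along the fingers, y is the line along which they close (so a half turn about z gives the same grasp; the last joint's range is limited). The gripper opens to 94 mm and grips with 3 to 60 N. Pads are 16 mm wide; open, the fingers measure 119 mm over their backs; the gripper's body (75 mm by 177 mm) begins 78 mm behind the grasp point.
Start: joints at [1.175, 0.245, 1.558, -0, 1.339, -0.174], TCP at [0.143, 0.634, 0.219] pointing down, gripper open.
Joint ranges: [-3.13, 3.13], [-1.02, 2.26], [0.13, 2.54], [-0.95, 4.09], [0.21, 2.88], [-2.74, 2.74]. Speed limits (rad/s): [2.57, 2.57, 3.14, 3.14, 3.14, 3.14].

INTERFACE

Orientations are given as a unit quaternion [w, x, y, z].
In Python, from rig import env, imaging gives the robot as it stands.
- The arm moves only by the tool carry_out, never from a script. Its argument "increments" is one flat list of numbers, 7 for each row, row after row: the turn, a rotation vector about the tool's x, y, z in degrees, then the shift along the tool's x, y, z in m, then the opening, from 0 (shut) to 1 (fully open). In form: [rx, ry, rz, dx, dy, dz, fingers, rx, ry, rz, dx, dy, dz, fingers, ...]. A call has 1 to 8 rows; each row shifts and turns the commanded pose from where the row before left it, along the tool's axes as they then stand; what a row does not reach is not made up. A row lasts 1/12 s, in which the tool goes at most 41.7 mm and 7.16 degrees, less where a joint would pass 70% of its speed; a pose out of reach is approached as far as the arm can. A call with a gripper value outside its range is refused whole. The fingers move at their own pace and stop on an object; "newtons" is the grip in N (left out, the last holds). Time passes only in rows, so rows that do not move let the fingers close. It gives the time, the measured TCP pose, the force, the opening and the grip force at its end, in the units of the state.
- env.sense(): the state, without advancing time (a new reading comes with each control period).
- imaging.read_camera(name): name is "scene" or "top" or "wrist"; returns a dict with "image" (384x512x3 uint8, red, green, blue), "fx", "fy", "cx", "cy" (pixels), "k1" (the pictures are not rectified: a ray, as slopes to the right and down, at radius r is drawn at 1 + k1 r^2 times it, then the intrinsics apply), "origin" and "orientation" of the camera in the world; the wrist camera has in their place "tool_from_camera" (4x4, takes a point from camera to tool coordinates, whose origin is the TCP and whose axes are the flange's). Camera axes: x right, y up, looking along -z (the intrinsics and any distortion apply to the point x, -y, -z); pixel columns grow to the right and rows downward; lengths in m; the calibration is good to about 2 mm. A picture is of the moment at which its call begins: read the wrist's pose just before it. There is no depth.
- env.finish_job(): hands the job in; it is judged then, once.
The state is a dict: "clock": time; "qpos": joint angles; "qd": joint speeds; "joint_efforts": joint torques, N m; "eef_pos": TCP position; "tcp_rot": TCP orientation; "ft_force": force on the tool from outside, world axes, zero at the start; "wrist_torque": the same for the moment, N m; "gripper_width": finger opening in m; "gripper_force": force on a finger pad.
Only numpy, scipy, OpenCV 4.12 (cv2) and the standard library are available. Lean on these libraries where they do the work, as an engineer would, in place of code of your own. Each camera call takes 0.05 s, during which the arm holds its last target. There are 200 camera calls.

## Working session

There is one attempt and no reset: what is moved stays moved. The work goes in short steps, Python scripts to look and compute and a tool call to move; the robot and the scene stay as the last step left them, time stands still between calls to the robot, and variables do not carry over. Pictures are saved under pics/ and viewed, at most 10 in all, crops included, and the job is handed in when it is done.

Besides the shell and the picture viewer there is one more tool, called after "Request:" as name(argument=value, ...) on one line, values as JSON. carry_out: Moves the arm, as the interface text tells. Its arguments: {"type":"object","properties":{"increments":{"type":"array"},"newtons":{"type":"number"}},"required":["increments"]}

```bash
ls; mkdir -p pics; python3 - <<'E'
from rig import env, imaging
import cv2
print(env.sense())
for n in("top","scene"):
    c=imaging.read_camera(n); cv2.imwrite(f"pics/{n}0.png",c["image"][:,:,::-1])
    print({k:v for k,v in c.items() if k!="image"})
E
```

```text
pics
{'clock': 0.0, 'qpos': array([ 1.17488020e+00,  2.45825895e-01,  1.55898525e+00,  6.85571833e-06,
        1.33870590e+00, -1.74090050e-01]), 'qd': array([-0.00022143,  0.00014332, -0.00172163,  0.0007771 , -0.00090484,
       -0.00141045]), 'joint_efforts': array([-2.09273509e-03, -4.15839243e+01, -3.14596725e+01,  6.83706952e-02,
        3.33257415e-02, -1.38604973e-04]), 'eef_pos': array([0.14277085, 0.63354364, 0.21835325]), 'tcp_rot': array([-2.73731010e-04,  1.10686510e-01,  9.93854904e-01, -9.22440400e-04]), 'ft_force': array([-0.31806437,  0.07623244,  0.22992848]), 'wrist_torque': array([ 0.00680279,  0.03119745, -0.01243139]), 'gripper_force': 0.0, 'gripper_width': 0.09426979159892779}
{'fx': 376.37688763353583, 'fy': 376.37688763353583, 'cx': 251.00728949409913, 'cy': 193.73803034512653, 'k1': -0.11751632157097454, 'origin': array([ 0.35882612, -0.10399436,  1.251141  ]), 'orientation': array([ 0.71003505,  0.05060417, -0.0433724 , -0.70100519])}
{'fx': 404.7209299823252, 'fy': 404.7209299823252, 'cx': 253.18323252753666, 'cy': 193.3028897450422, 'k1': -0.03989223100398589, 'origin': array([ 1.26615907, -0.41746907,  1.12187578]), 'orientation': array([0.80101499, 0.26257459, 0.17689021, 0.50807423])}
```

View pics/top0.png

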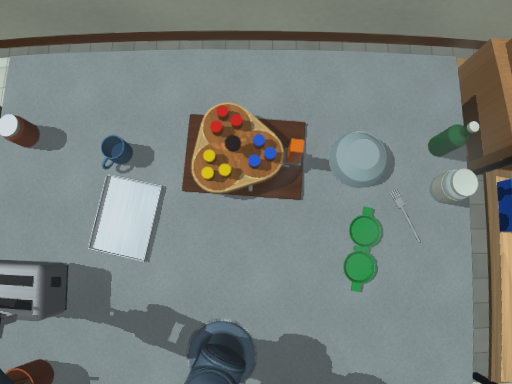

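View pics/scene0.png

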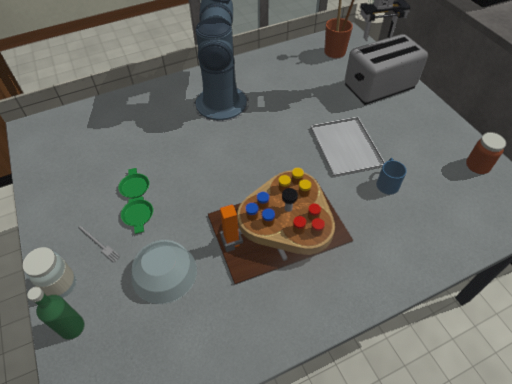

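```bash
cat > h.py <<'E'
import numpy as np, cv2
from scipy.spatial.transform import Rotation as R
from rig import env, imaging
def rot(q): return R.from_quat(np.roll(q,-1)).as_matrix()
def cam(n):
    s=env.sense() if n=="wrist" else None
    c=imaging.read_camera(n)
    if n=="wrist":
        T=np.eye(4);T[:3,:3]=rot(s["tcp_rot"]);T[:3,3]=s["eef_pos"];M=T@c["tool_from_camera"]
        c["R"],c["o"]=M[:3,:3],M[:3,3]
    else: c["R"],c["o"]=rot(c["orientation"]),np.array(c["origin"])
    c["K"]=np.array([[c["fx"],0,c["cx"]],[0,c["fy"],c["cy"]],[0,0,1]]);c["D"]=np.array([c["k1"],0,0,0,0.])
    return c
def px2w(c,uv,z):
    uv=np.array(uv,float).reshape(-1,1,2);p=cv2.undistortPoints(uv,c["K"],c["D"])[:,0]
    d=np.c_[p[:,0],-p[:,1],-np.ones(len(p))]@c["R"].T
    return c["o"]+d*((np.asarray(z)-c["o"][2])/d[:,2])[:,None]
def w2px(c,P):
    q=(np.asarray(P,float).reshape(-1,3)-c["o"])@c["R"]*[1,-1,-1]
    return cv2.projectPoints(q,np.zeros(3),np.zeros(3),c["K"],c["D"])[0][:,0]
def crop(c,x0,y0,x1,y1,k,f):
    cv2.imwrite(f,cv2.resize(np.ascontiguousarray(c["image"][y0:y1,x0:x1,::-1]),None,fx=k,fy=k,interpolation=cv2.INTER_CUBIC))
E
python3 - <<'E'
from h import *
c=cam("top"); crop(c,85,95,315,265,3.4,"pics/t1.png")
E
```

```text
(no output)
```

View pics/t1.png

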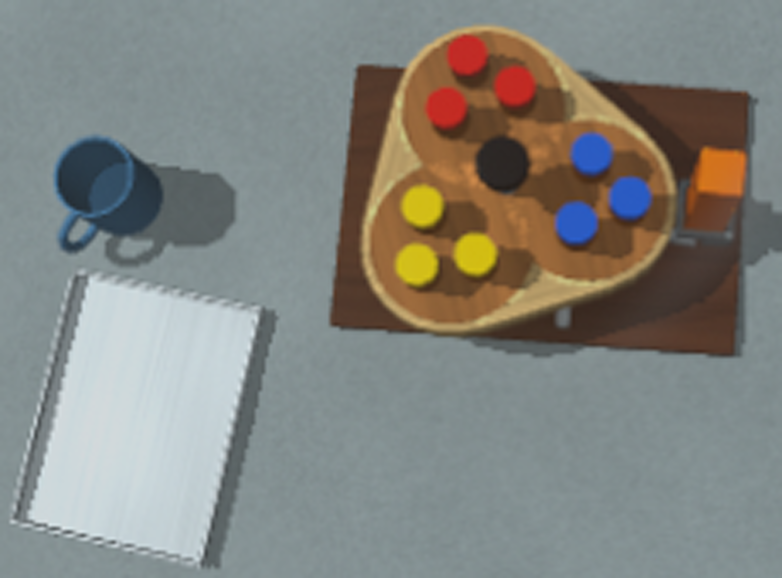

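```bash
python3 - <<'E'
from h import *
c=cam("top")
f=lambda L:[(85+(u+.5)/3.4-.5,95+(v+.5)/3.4-.5) for u,v in L]
def show(n,L,z):
    P=px2w(c,f(L),np.full(len(L),z))[:,:2];print(n,P.round(4).tolist(),P.mean(0).round(4))
    if len(L)==4:
        E=np.roll(P,-1,0)-P;print("  len",np.linalg.norm(E,axis=1).round(3),"ang",np.degrees(np.arctan2(E[:,1],E[:,0])).round(1))
show("board",[(359,65),(749,93),(737,355),(331,326)],.012)
show("post",[(703,148),(746,152),(743,197),(698,193)],.187)
show("sheet",[(80,271),(273,309),(209,567),(12,521)],.016)
show("knob",[(503,164)],.172)
show("caps",[(467,55),(447,107),(515,86),(422,206),(416,265),(475,254),(592,154),(630,198),(576,223)],.14)
E
```

```text
board [[0.8007, 0.1235], [0.7749, -0.2717], [0.5088, -0.2577], [0.5326, 0.1408]] [ 0.6542 -0.0663]
  len [0.396 0.266 0.399 0.269] ang [-93.7 177.   86.6  -3.7]
post [[0.6662, -0.2079], [0.6632, -0.2448], [0.6234, -0.2419], [0.6264, -0.2034]] [ 0.6448 -0.2245]
  len [0.037 0.04  0.039 0.04 ] ang [-94.6 175.8  85.6  -6.4]
sheet [[0.5847, 0.3974], [0.5482, 0.1984], [0.2956, 0.2512], [0.3346, 0.4522]] [0.4408 0.3248]
  len [0.202 0.258 0.205 0.256] ang [-100.4  168.2   79.   -12.4]
knob [[0.6541, -0.0355]] [ 0.6541 -0.0355]
caps [[0.765, 0.0016], [0.7155, 0.0183], [0.7358, -0.0427], [0.6236, 0.038], [0.57, 0.0417], [0.5805, -0.0104], [0.6729, -0.113], [0.6328, -0.1472], [0.6095, -0.0994]] [ 0.6562 -0.0348]
```

Request:
carry_out(increments=[0, 0, 2.9, -0.0382, -0.0054, -0.002, 1, 0, 0, 2.9, -0.0382, -0.0054, -0.002, 1, 0, 0, 2.9, -0.0382, -0.0054, -0.002, 1, 0, 0, 2.9, -0.0382, -0.0054, -0.002, 1, 0, 0, 2.9, -0.0382, -0.0054, -0.002, 1, 0, 0, 2.9, -0.0382, -0.0054, -0.002, 1, 0, 0, 2.9, -0.0382, -0.0054, -0.002, 1, 0, 0, 2.9, -0.0382, -0.0054, -0.002, 1])

```text
clock: 0.87
eef_pos: [0.4074, 0.4753, 0.2354]
tcp_rot: [-0.0, 0.309, 0.951, -0.0]
ft_force: [0.0, -0.5, 1.0]
gripper_width: 0.0939
gripper_force: 0.0
```

Request:
carry_out(increments=[0, 0, 2.9, -0.0382, -0.0054, -0.002, 1, 0, 0, 2.9, -0.0382, -0.0054, -0.002, 1, 0, 0, 2.9, -0.0382, -0.0054, -0.002, 1, 0, 0, 2.9, -0.0382, -0.0054, -0.002, 1, 0, 0, 2.9, -0.0382, -0.0054, -0.002, 1, 0, 0, 2.9, -0.0382, -0.0054, -0.002, 1, 0, 0, 2.9, -0.0382, -0.0054, -0.002, 1, 0, 0, 2.9, -0.0382, -0.0054, -0.002, 1])

```text
clock: 1.53
eef_pos: [0.5865, 0.2265, 0.2513]
tcp_rot: [-0.0, 0.494, 0.869, -0.0]
ft_force: [0.3, 0.4, -0.1]
gripper_width: 0.0939
gripper_force: 0.0
```

Request:
carry_out(increments=[0, 0, 2.9, -0.0382, -0.0054, -0.002, 1, 0, 0, 2.9, -0.0382, -0.0054, -0.002, 1, 0, 0, 2.9, -0.0382, -0.0054, -0.002, 1, 0, 0, 2.9, -0.0382, -0.0054, -0.002, 1, 0, 0, 2.9, -0.0382, -0.0054, -0.002, 1, 0, 0, 2.9, -0.0382, -0.0054, -0.002, 1, 0, 0, 2.9, -0.0382, -0.0054, -0.002, 1, 0, 0, 2.9, -0.0382, -0.0054, -0.002, 1])

```text
clock: 2.2
eef_pos: [0.6531, -0.0727, 0.2673]
tcp_rot: [-0.0, 0.659, 0.752, -0.0]
ft_force: [0.5, -0.3, 0.1]
gripper_width: 0.0938
gripper_force: 0.0
```

Request:
carry_out(increments=[0, 0, 2.9, -0.0382, -0.0054, -0.002, 1, 0, 0, 2.9, -0.0382, -0.0054, -0.002, 1, 0, 0, 2.9, -0.0382, -0.0054, -0.002, 1, 0, 0, 2.9, -0.0382, -0.0054, -0.002, 1, 0, 0, 0, 0, 0, 0, 1, 0, 0, 0, 0, 0, 0, 1])

```text
clock: 2.7
eef_pos: [0.64, -0.2262, 0.2751]
tcp_rot: [-0.0, 0.732, 0.681, 0.0]
ft_force: [-0.4, -0.3, -0.5]
gripper_width: 0.094
gripper_force: 0.0
```

```bash
cat >> h.py <<'E'
def tool(p,yaw):
    """one-shot: tool-frame shift and turn from the measured pose to world p, tool-y yaw (deg), pointing down"""
    s=env.sense();T=rot(s["tcp_rot"]);y=np.radians(yaw)
    ty=np.array([np.cos(y),np.sin(y),0]);tz=np.array([0,0,-1.]);G=np.c_[np.cross(ty,tz),ty,tz]
    r=R.from_matrix(T.T@G).as_rotvec(degrees=True)
    print("t",round(s["clock"],2),"pos",s["eef_pos"].round(4),"turn",r.round(2),"shift",(T.T@(np.array(p)-s["eef_pos"])).round(4),"F",s["ft_force"].round(2),"w",round(s["gripper_width"],3),s["gripper_force"])
E
python3 - <<'E'
from h import *
tool([.6448,-.2245,.155],-3.5)
c=cam("wrist"); crop(c,0,0,512,384,1.5,"pics/w1.png")
# predicted post top corners
a=np.radians(-3.5);ex=np.array([np.cos(a),np.sin(a)]);ey=np.array([-ex[1],ex[0]])
P=[np.r_[np.array([.6448,-.2245])+.02*(i*ex+j*ey),.187] for i,j in((1,1),(1,-1),(-1,-1),(-1,1))]
print((w2px(c,P)*1.5).round(0))
E
```

```text
t 2.7 pos [ 0.64   -0.2262  0.2751] turn [-0.03 -0.03 -0.58] shift [0.002  0.0048 0.1201] F [-0.35 -0.25 -0.5 ] w 0.094 0.0
[[436. 260.]
 [435. 335.]
 [359. 335.]
 [357. 261.]]
```

View pics/w1.png

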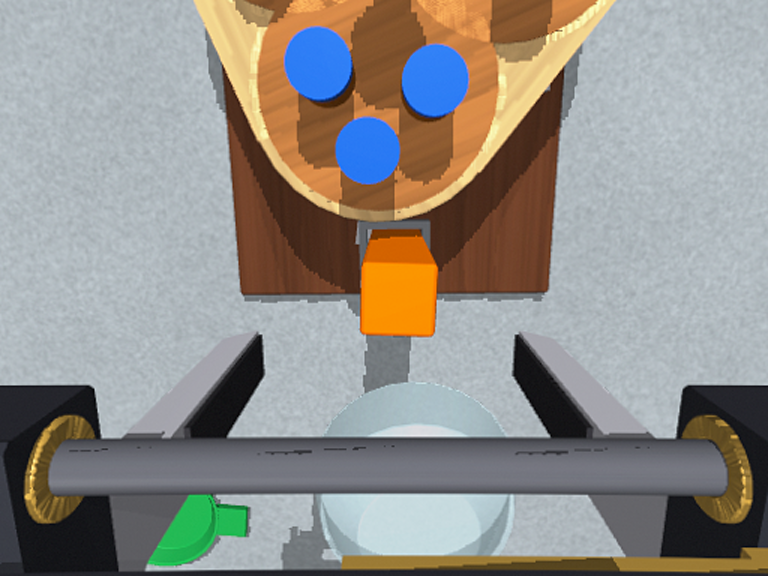

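Request:
carry_out(increments=[0, 0, -0.6, 0.002, 0.0048, 0.01, 1, 0, 0, 0, 0, 0, 0.03, 1, 0, 0, 0, 0, 0, 0.03, 1, 0, 0, 0, 0, 0, 0.03, 1, 0, 0, 0, 0, 0, 0.02, 1, 0, 0, 0, 0, 0, 0, 0, 0, 0, 0, 0, 0, 0, 0, 0, 0, 0, 0, 0, 0, 0], newtons=30)

```text
clock: 3.42
eef_pos: [0.6466, -0.222, 0.157]
tcp_rot: [0.001, 0.727, 0.687, 0.0]
ft_force: [-0.0, 0.1, -1.1]
gripper_width: 0.0774
gripper_force: 0.0
```

Request:
carry_out(increments=[0, 0, 0, 0, 0, 0, 0, 0, 0, 0, 0, 0, 0, 0, 0, 0, 0, 0, 0, 0, 0])

```text
clock: 3.67
eef_pos: [0.6462, -0.223, 0.1572]
tcp_rot: [0.001, 0.727, 0.686, 0.0]
ft_force: [0.2, -0.7, -0.0]
gripper_width: 0.0571
gripper_force: 0.0
```

Request:
carry_out(increments=[0, 0, 0, 0, 0, 0, 0, 0, 0, 0, 0, 0, 0, 0, 0, 0, 0, 0, 0, 0, 0, 0, 0, 0, 0, 0, 0, 0, 0, 0, 0, 0, 0, 0, 0, 0, 0, 0, 0, 0, 0, 0])

```text
clock: 4.17
eef_pos: [0.6457, -0.2228, 0.1558]
tcp_rot: [0.0, 0.727, 0.686, 0.0]
ft_force: [0.8, -1.0, 1.5]
gripper_width: 0.0404
gripper_force: 29.6
```

Request:
carry_out(increments=[0, 0, 0, 0, 0, -0.01, 0, 0, 0, 0, 0, 0, -0.02, 0, 0, 0, 0, 0, 0, -0.025, 0, 0, 0, 0, 0, 0, -0.025, 0, 0, 0, 0, 0, 0, -0.02, 0, 0, 0, 0, 0, 0, 0, 0])

```text
clock: 4.67
eef_pos: [0.6469, -0.2236, 0.2609]
tcp_rot: [0.003, 0.727, 0.686, 0.001]
ft_force: [1.0, -0.1, -2.3]
gripper_width: 0.0403
gripper_force: 29.9
```

```bash
python3 - <<'E'
from h import *
tool([.40,-.21,.258],-3.5);tool([.441,.325,.258],-3.5)
c=cam("wrist"); crop(c,150,50,450,320,2,"pics/w2.png")
E
```

```text
t 4.67 pos [ 0.6469 -0.2236  0.2609] turn [0.37 0.19 0.19] shift [-0.0007 -0.2473  0.0013] F [ 1.01 -0.12 -2.28] w 0.04 29.926739037036896
t 4.67 pos [ 0.6469 -0.2236  0.2609] turn [0.37 0.19 0.19] shift [ 5.358e-01 -2.372e-01 -4.000e-04] F [ 1.01 -0.12 -2.28] w 0.04 29.926739037036896
```

View pics/w2.png

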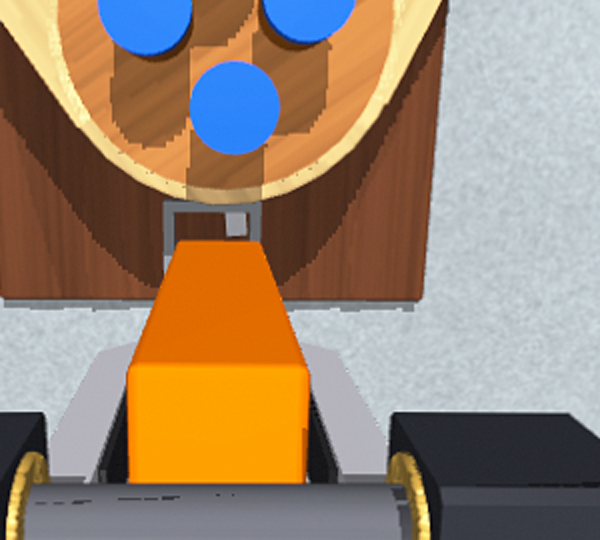

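Request:
carry_out(increments=[0, 0, 0, 0, -0.015, 0, 0, 0, 0, 0, 0, -0.03, 0, 0, 0, 0, 0, 0, -0.037, 0, 0, 0, 0, 0, 0, -0.037, 0, 0, 0, 0, 0, 0, -0.037, 0, 0, 0, 0, 0, 0.005, -0.037, 0, 0, 0, 0, 0, 0.015, -0.034, 0, 0, 0, 0, 0, 0.025, -0.02, 0, 0])

```text
clock: 5.38
eef_pos: [0.3976, -0.163, 0.2523]
tcp_rot: [-0.003, 0.728, 0.685, -0.001]
ft_force: [0.0, -0.2, -2.6]
gripper_width: 0.0401
gripper_force: 29.9
```

Request:
carry_out(increments=[0, 0, 0, 0.035, 0, 0, 0, 0, 0, 0, 0.035, 0, 0, 0, 0, 0, 0, 0.035, 0, 0, 0, 0, 0, 0, 0.035, 0, 0, 0, 0, 0, 0, 0.035, 0, 0, 0, 0, 0, 0, 0.035, 0, 0, 0, 0, 0, 0, 0.035, 0, 0, 0, 0, 0, 0, 0.035, 0, 0, 0])

```text
clock: 6.05
eef_pos: [0.4159, 0.1177, 0.2531]
tcp_rot: [-0.001, 0.727, 0.686, -0.002]
ft_force: [1.0, 0.2, -3.5]
gripper_width: 0.04
gripper_force: 30.0
```

Request:
carry_out(increments=[0, 0, 0, 0.035, 0, 0, 0, 0, 0, 0, 0.035, 0, 0, 0, 0, 0, 0, 0.035, 0, 0, 0, 0, 0, 0, 0.035, 0, 0, 0, 0, 0, 0, 0.03, 0, 0, 0, 0, 0, 0, 0.025, 0, 0, 0, 0, 0, 0, 0.015, 0, 0, 0, 0, 0, 0, 0, 0, 0, 0])

```text
clock: 6.72
eef_pos: [0.4281, 0.3274, 0.2526]
tcp_rot: [-0.001, 0.726, 0.688, -0.002]
ft_force: [-0.7, -0.8, -2.7]
gripper_width: 0.0402
gripper_force: 30.0
```

```bash
python3 - <<'E'
from h import *
tool([.441,.325,.155],-3.5)
c=cam("top"); crop(c,85,75,315,265,3.4,"pics/t2.png")
E
```

```text
t 6.72 pos [0.4281 0.3274 0.2526] turn [-0.26  0.11  0.38] shift [-0.0015  0.0135  0.0976] F [-0.7  -0.8  -2.66] w 0.04 29.97249662876129
```

View pics/t2.png

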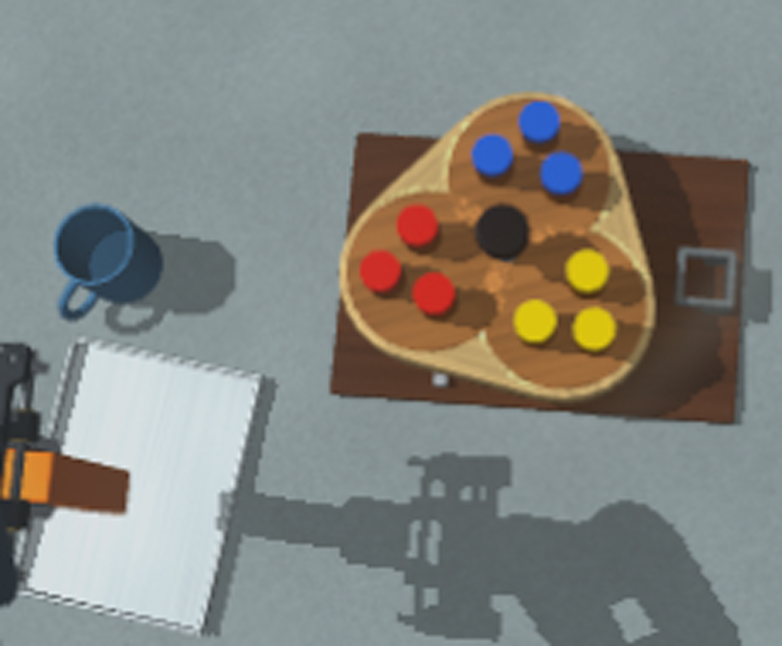

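Request:
carry_out(increments=[0, 0, 0, 0, 0.006, 0.01, 0, 0, 0, 0, 0, 0.007, 0.02, 0, 0, 0, 0, 0, 0, 0.025, 0, 0, 0, 0, 0, 0, 0.02, 0, 0, 0, 0, 0, 0, 0.015, 0, 0, 0, 0, 0, 0, 0.009, 0, 0, 0, 0, 0, 0, 0, 0])

```text
clock: 7.35
eef_pos: [0.4411, 0.323, 0.153]
tcp_rot: [-0.001, 0.728, 0.686, -0.003]
ft_force: [-1.0, -1.1, -3.2]
gripper_width: 0.0398
gripper_force: 30.0
```

Request:
carry_out(increments=[0, 0, 0, 0, 0, 0.002, 0, 0, 0, 0, 0, 0, 0, 0])

```text
clock: 7.52
eef_pos: [0.4434, 0.3247, 0.1551]
tcp_rot: [0.0, 0.727, 0.686, 0.001]
ft_force: [0.1, -0.4, -3.1]
gripper_width: 0.0403
gripper_force: 30.0
```

Request:
carry_out(increments=[0, 0, 0, 0, 0, 0.0015, 0, 0, 0, 0, 0, 0, 0, 0])

```text
clock: 7.68
eef_pos: [0.4433, 0.3251, 0.1538]
tcp_rot: [0.0, 0.727, 0.686, 0.001]
ft_force: [0.2, -1.1, -4.0]
gripper_width: 0.0399
gripper_force: 30.0
```

Request:
carry_out(increments=[0, 0, 0, 0, 0, 0.0015, 0, 0, 0, 0, 0, 0, 0, 0])

```text
clock: 7.85
eef_pos: [0.4428, 0.325, 0.1517]
tcp_rot: [0.0, 0.727, 0.686, 0.0]
ft_force: [-0.2, -0.1, -2.8]
gripper_width: 0.0396
gripper_force: 30.0
```

Request:
carry_out(increments=[0, 0, 0, 0, 0, 0.001, 0, 0, 0, 0, 0, 0, 0, 0])

```text
clock: 8.02
eef_pos: [0.4426, 0.325, 0.1504]
tcp_rot: [-0.0, 0.727, 0.686, -0.0]
ft_force: [0.8, -0.6, -2.9]
gripper_width: 0.0395
gripper_force: 30.0
```

Request:
carry_out(increments=[0, 0, 0, 0, 0, 0.001, 0, 0, 0, 0, 0, 0, 0, 0])

```text
clock: 8.18
eef_pos: [0.4426, 0.3249, 0.1493]
tcp_rot: [-0.0, 0.727, 0.686, -0.0]
ft_force: [0.6, 0.6, -3.8]
gripper_width: 0.0399
gripper_force: 30.0
```

Request:
carry_out(increments=[0, 0, 0, 0, 0, 0.001, 0, 0, 0, 0, 0, 0, 0, 0])

```text
clock: 8.35
eef_pos: [0.4426, 0.3249, 0.1483]
tcp_rot: [-0.0, 0.727, 0.686, -0.0]
ft_force: [-0.6, 0.0, -3.7]
gripper_width: 0.0399
gripper_force: 30.0
```

Request:
carry_out(increments=[0, 0, 0, 0, 0, 0.001, 0, 0, 0, 0, 0, 0, 0, 0])

```text
clock: 8.52
eef_pos: [0.4428, 0.325, 0.1481]
tcp_rot: [-0.0, 0.727, 0.686, -0.0]
ft_force: [-2.3, -1.4, 1.5]
gripper_width: 0.0398
gripper_force: 30.0
```

Request:
carry_out(increments=[0, 0, 0, 0, 0, 0, 1, 0, 0, 0, 0, 0, 0, 1, 0, 0, 0, 0, 0, 0, 1, 0, 0, 0, 0, 0, 0, 1, 0, 0, 0, 0, 0, 0, 1, 0, 0, 0, 0, 0, 0, 1])

```text
clock: 9.02
eef_pos: [0.4428, 0.325, 0.1475]
tcp_rot: [0.0, 0.727, 0.686, 0.0]
ft_force: [-0.3, 0.2, -0.1]
gripper_width: 0.0766
gripper_force: 0.0
```

Request:
carry_out(increments=[0, 0, 0, 0, 0, -0.01, 1, 0, 0, 0, 0, 0, -0.025, 1, 0, 0, 0, 0, 0, -0.035, 1, 0, 0, 0, 0, 0, -0.035, 1, 0, 0, 0, 0, 0, -0.01, 1])

```text
clock: 9.43
eef_pos: [0.4451, 0.3261, 0.2696]
tcp_rot: [0.002, 0.727, 0.686, 0.005]
ft_force: [0.3, 0.6, 1.3]
gripper_width: 0.0941
gripper_force: 0.0
```

```bash
cat > m.py <<'E'
from h import *
YAW=-3.5; AX0=np.array([.655,-.0355])
a=np.radians(YAW);EX=np.array([np.cos(a),np.sin(a)]);EY=np.array([-EX[1],EX[0]])
def caps(c):
    """carousel angle (stand frame) and axle from the nine caps, each colour a centroid"""
    hsv=cv2.cvtColor(c["image"],cv2.COLOR_RGB2HSV);C=[]
    for rng in (((0,10),(172,180)),((22,34),),((108,124),)):
        m=sum(cv2.inRange(hsv,(l,170,90),(h,255,255)) for l,h in rng)
        n,_,st,ce=cv2.connectedComponentsWithStats(m)
        ok=[i for i in range(1,n) if 40<st[i,4]<200 and 180<ce[i][0]<300 and 85<ce[i][1]<215]
        P=px2w(c,ce[ok],np.full(len(ok),.14))[:,:2]
        C.append(P)
    return C
E
python3 - <<'E'
from m import *
tool([.45,-.02,.25],-93.5)
c=cam("top");t=env.sense()["clock"]
for P in caps(c): print(len(P),P.round(3).tolist())
cv2.imwrite("pics/t3.png",c["image"][:,:,::-1])
c=cam("wrist"); crop(c,0,0,512,384,1.5,"pics/w3.png")
E
```

```text
t 9.43 pos [0.4451 0.3261 0.2696] turn [ 0.19 -0.63 90.2 ] shift [-0.3454  0.0247  0.0181] F [0.28 0.58 1.33] w 0.094 0.0
3 [[0.603, -0.093], [0.576, -0.034], [0.551, -0.08]]
3 [[0.748, -0.103], [0.734, -0.052], [0.696, -0.104]]
3 [[0.696, 0.034], [0.669, 0.079], [0.632, 0.041]]
```

View pics/w3.png

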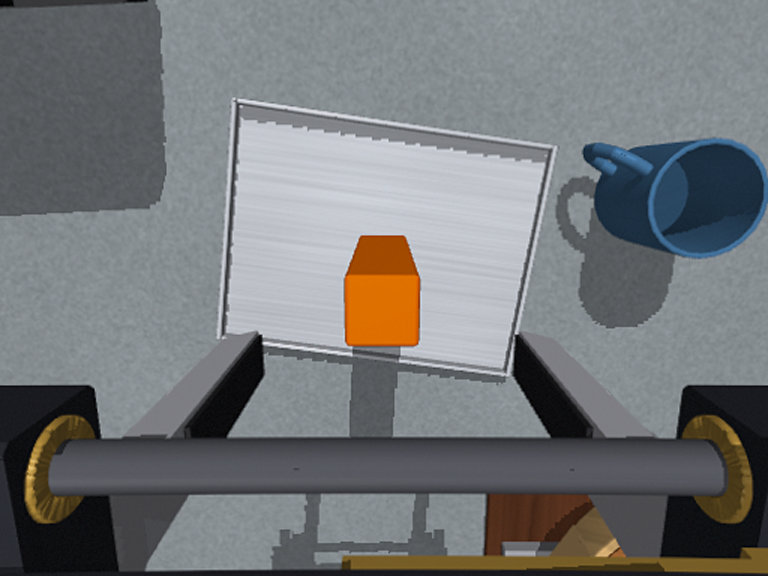

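Request:
carry_out(increments=[0, 0, 0, -0.02, 0, 0, 1, 0, 0, 0, -0.035, 0, 0, 1, 0, 0, 0, -0.04, 0, 0, 0, 0, 0, 0, -0.04, 0, 0, 0, 0, 0, 0, -0.04, 0, 0, 0, 0, 0, 0, -0.04, 0, 0, 0, 0, 0, 2, -0.04, 0, 0, 0, 0, 0, 4, -0.04, 0.003, 0, 0])

```text
clock: 10.2
eef_pos: [0.4256, 0.0288, 0.2602]
tcp_rot: [-0.001, 0.763, 0.647, -0.001]
ft_force: [0.9, -0.8, 0.8]
gripper_width: 0.0576
gripper_force: 0.0
```

Request:
carry_out(increments=[0, 0, 5, -0.03, 0.005, 0, 0, 0, 0, 7, -0.02, 0.005, 0, 0, 0, 0, 7, 0, 0, 0, 0, 0, 0, 7, 0, 0, 0, 0, 0, 0, 7, 0, 0, 0, 0, 0, 0, 7, 0, 0, 0, 0, 0, 0, 7, 0, 0, 0, 0, 0, 0, 7, 0, 0, 0, 0])

```text
clock: 10.87
eef_pos: [0.4262, -0.0205, 0.26]
tcp_rot: [-0.001, 0.974, 0.228, -0.002]
ft_force: [0.3, -0.4, 0.5]
gripper_width: 0.0043
gripper_force: 0.0
```

Request:
carry_out(increments=[0, 0, 7, 0, 0, 0, 0, 0, 0, 7, 0, 0, 0, 0, 0, 0, 7, 0, 0, 0, 0, 0, 0, 7, 0, 0, 0, 0, 0, 0, 7, 0, 0, 0, 0, 0, 0, 0, 0, 0, 0, 0])

```text
clock: 11.37
eef_pos: [0.4263, -0.0205, 0.2603]
tcp_rot: [-0.0, 0.997, -0.073, -0.002]
ft_force: [0.8, -0.5, -0.6]
gripper_width: 0.0004
gripper_force: 0.0
```

```bash
cat >> m.py <<'E'
def state():
    """clock, carousel angle (stand frame, rad) and axle position from a top picture"""
    c=cam("top");t=env.sense()["clock"];C=caps(c);n=[len(x) for x in C]
    A=[P.mean(0) if len(P)==3 else None for P in C]
    return t,n,A
def angle(A,ax):
    th=[np.arctan2(*(np.c_[EX,EY].T@(p-ax))[::-1])-2*np.pi/3*k for k,p in enumerate(A) if p is not None]
    return np.angle(np.mean(np.exp(1j*np.array(th))))
E
python3 - <<'E'
from m import *
tool([.44,-.022,.080],-93.5)
for k in range(4):
    t,n,A=state(); ok=all(a is not None for a in A)
    ax=np.mean(A,0) if ok else AX0
    print(t,n,ax.round(4),angle(A,ax).round(4),[round(float(np.linalg.norm(a-ax)),4) for a in A if a is not None])
E
```

```text
t 11.37 pos [ 0.4263 -0.0205  0.2603] turn [-0.04  0.21 -4.92] shift [ 0.0145 -0.0004  0.1802] F [ 0.8  -0.49 -0.59] w 0.0 0.0
11.4167 [3, 3, 3] [ 0.6562 -0.0345] -1.4489 [0.0865, 0.0865, 0.0869]
11.4667 [3, 3, 3] [ 0.6561 -0.0346] -1.4175 [0.0866, 0.0869, 0.087]
11.5167 [3, 3, 3] [ 0.656  -0.0346] -1.3861 [0.0864, 0.0868, 0.0868]
11.5667 [3, 3, 3] [ 0.6561 -0.0346] -1.3544 [0.0864, 0.0869, 0.087]
```

Request:
carry_out(increments=[0, 0, -4.9, 0.01, 0, 0.02, 0, 0, 0, 0, 0.01, 0, 0.03, 0, 0, 0, 0, 0.01, 0, 0.035, 0, 0, 0, 0, 0, 0, 0.035, 0, 0, 0, 0, 0, 0, 0.03, 0, 0, 0, 0, 0, 0, 0.02, 0, 0, 0, 0, 0, 0, 0.01, 0, 0, 0, 0, 0, 0, 0, 0])

```text
clock: 12.23
eef_pos: [0.4553, -0.0229, 0.0801]
tcp_rot: [-0.001, 1.0, -0.029, -0.003]
ft_force: [0.3, 0.4, -0.2]
gripper_width: 0.0002
gripper_force: 0.0
```

```bash
cat > m.py <<'E'
from h import *
from scipy.optimize import least_squares
a=np.radians(-3.5);EX=np.array([np.cos(a),np.sin(a)]);EY=np.array([-EX[1],EX[0]]);AX0=np.array([.6561,-.0345])
def model(th,ax):
    out=[]
    for k in range(3):
        g=th+2*np.pi/3*k+np.radians([0,23.8,-23.8])
        out.append(ax+(np.array([.115,.08,.08])[:,None])*(np.cos(g)[:,None]*EX+np.sin(g)[:,None]*EY))
    return out
def caps(c):
    hsv=cv2.cvtColor(c["image"],cv2.COLOR_RGB2HSV);C=[]
    for rng in (((0,6),(172,180)),((22,34),),((108,124),)):
        m=sum(cv2.inRange(hsv,(l,170,90),(h,255,255)) for l,h in rng)
        n,_,st,ce=cv2.connectedComponentsWithStats(m)
        P=px2w(c,ce[1:],np.full(n-1,.14))[:,:2] if n>1 else np.zeros((0,2))
        C.append(P[(st[1:,4]>60)&(np.linalg.norm(P-AX0,axis=1)<.17)] if n>1 else P)
    return C
def fit(C,th0,bias=0):
    """least squares angle and axle displacement (stand axes) from whatever caps are seen, gate 15 mm"""
    best=None
    for t0 in ([th0] if th0 is not None else np.arange(-3.14,3.14,.15)):
        def res(p):
            M=model(p[0],AX0+bias+p[1]*EX); r=[]
            for P,Q in zip(C,M):
                for q in P:
                    e=Q-q; r+=list(e[np.argmin((e**2).sum(1))])
            return np.array(r)
        s=least_squares(res,[t0,.01],loss="soft_l1",f_scale=.003)
        if best is None or s.cost<best.cost: best=s
    return best.x,best.cost,[len(P) for P in C]
# outline: hull of three circles, sampled densely
u=np.linspace(0,2*np.pi,721);pts=np.vstack([np.c_[.075*np.cos(k)+.085*np.cos(u),.075*np.sin(k)+.085*np.sin(u)] for k in np.radians([0,120,240])])
H=cv2.convexHull(pts.astype(np.float32))[:,0].astype(float)
H=np.vstack([p+(q-p)*np.linspace(0,1,max(2,int(np.linalg.norm(q-p)/.001)),endpoint=False)[:,None] for p,q in zip(H,np.roll(H,-1,0))])
G=np.linspace(0,2*np.pi/3,241)
def _h(t):
    x=H[:,0]*np.cos(t)-H[:,1]*np.sin(t);y=H[:,0]*np.sin(t)+H[:,1]*np.cos(t)
    return -x[np.abs(y)<.0125].min()
HT=np.array([_h(t) for t in G])
h=lambda t:np.interp(np.mod(t,2*np.pi/3),G,HT)
dh=lambda t:(h(t+.02)-h(t-.02))/.04
def sim(th,w,tau,n,d=.019,mu=.15,dt=1/240):
    """angles at each 1/12 s under steady press d"""
    out=[]
    for i in range(n*20):
        F=1+200*d if d>0 else 0
        w+=dt*(tau-2*w-F*dh(th)-mu*F*.14)/.83;th+=w*dt
        if i%20==19: out.append((th,w))
    return np.array(out)
E
python3 - <<'E'
from m import *
tool([*(AX0-.2*EX),.079],-93.5)
print("h",HT.min(),HT.max(),np.abs(dh(G)).max())
for k in range(2):
  for n in("top","scene"):
    t=env.sense()["clock"]; C=caps(cam(n))
    print(n,t,fit(C,None)); 
    M=[P.mean(0) for P in C if len(P)==3]
    if len(M)==3: print("  centroid",np.mean(M,0).round(4))
E
```

```text
t 12.23 pos [ 0.4553 -0.0229  0.0801] turn [-0.07  0.29  0.15] shift [ 0.0012 -0.0006  0.0011] F [ 0.26  0.39 -0.2 ] w 0.0 0.0
h 0.1225000009112171 0.15999999953309937 0.07363505745540677
top 12.2333 (array([5.37890809e+00, 2.41129205e-05]), np.float64(1.8043081694831998e-06), [3, 3, 3])
  centroid [ 0.6561 -0.0346]
scene 12.2833 (array([-0.87319412,  0.0050027 ]), np.float64(1.7468462822124903e-05), [3, 3, 3])
  centroid [ 0.661  -0.0367]
top 12.3333 (array([-8.40498288e-01, -9.73393893e-05]), np.float64(1.2272788399865654e-06), [3, 3, 3])
  centroid [ 0.656  -0.0347]
scene 12.3833 (array([5.47050441e+00, 4.94737169e-03]), np.float64(1.741509002645499e-05), [3, 3, 3])
  centroid [ 0.6609 -0.0367]
```

```bash
cat > plan.py <<'E'
from m import *
import json,sys
# usage: plan.py n d_start d_end : measure once, then n rows so that the slide goes d_start->d_end linearly
n=int(sys.argv[1]);prof=[float(v) for v in sys.argv[2:]]
try: S=json.load(open("S.json"))
except Exception: S=dict(hist=[],xc=None,t0=None,tau=1.25,off=0.)
s0=env.sense();t=s0["clock"];C=caps(cam("top"))
# predicted angle for the gate
def traj(tau,ts):
    t1,th1=S["hist"][0];T=sim(th1,.625,tau,int((max(ts)-t1)*12)+2,d=.019 if S["t0"] else 0)
    return np.interp(ts,t1+np.r_[0,np.arange(1,len(T)+1)/12],np.r_[th1,T[:,0]]),T
th0=None
if len(S["hist"])>0: th0=float(traj(S["tau"],[t])[0][0])
(th,d),cost,cnt=fit(C,th0)
if th0 is None: th=np.angle(np.exp(1j*th))
S["hist"].append((t,float(th)))
if len(S["hist"])>1:
    ts,hs=np.array(S["hist"]).T
    S["tau"]=float(least_squares(lambda p:traj(p[0],ts)[0]-hs,[S["tau"]]).x[0])
s=env.sense();xm=float((s["eef_pos"][:2]-AX0)@EX+.008);ym=float((s["eef_pos"][:2]-AX0)@EY)
if S["xc"] is None: S["xc"]=xm
w=.625
if len(S["hist"])>1:w=float(np.interp(t,S["hist"][0][0]+np.arange(1,200)/12,np.r_[traj(S["tau"],[t+1])[1][:,1],np.zeros(300)][:199]))
print("t %.2f th %.3f pred %s d_cam %.4f cost %.1e caps %s | tau %.3f w %.3f"%(t,th,th0,d,cost,cnt,S["tau"],w))
print("now %.2f xm %.4f xc %.4f y %.4f z %.4f d_model %.4f F %s"%(s["clock"],xm,S["xc"],ym,s["eef_pos"][2],xm+h(th+w*.05),(s["ft_force"]).round(1)))
lag=s["clock"]-t
T=sim(th,w,S["tau"],n+2,d=.019 if S["t0"] else 0)
tt=t+np.r_[0,np.arange(1,n+3)/12];A=np.interp(s["clock"]+np.arange(1,n+1)/12,tt,np.r_[th,T[:,0]])
D=np.interp(np.arange(1,n+1)/n,np.linspace(0,1,len(prof)),prof)
X=D-h(A)-S["off"]
dx=[];x=S["xc"]
for v in X: q=round(float(v-x),4);dx.append(q);x+=q
S["xc"]=x;json.dump(S,open("S.json","w"))
print("dx mm",[round(v*1000,1) for v in dx]);print("th end %.2f"%A[-1])
E
python3 plan.py 16 -0.068 -0.035 -0.004 0.008 0.019
```

```text
t 12.43 th -0.779 pred None d_cam 0.0000 cost 1.6e-06 caps [3, 3, 3] | tau 1.250 w 0.625
now 12.48 xm -0.1899 xc -0.1899 y -0.0014 z 0.0843 d_model -0.0338 F [0.6 0.8 0.2]
dx mm [-24.2, 10.3, 10.7, 11.0, 10.8, 11.2, 11.2, 11.2, 5.7, 5.4, 5.1, 4.6, 4.0, 3.6, 2.5, 1.8]
th end 0.09
```

Request:
carry_out(increments=[0, 0, 0, 0.0062, 0, 0.003, 0, 0, 0, 0, 0.0066, 0, 0, 0, 0, 0, 0, 0.0066, 0, 0, 0, 0, 0, 0, 0.0066, 0, 0, 0, 0, 0, 0, 0.0066, 0, 0, 0, 0, 0, 0, 0.0066, 0, 0, 0, 0, 0, 0, 0.0066, 0, 0, 0, 0, 0, 0, 0.0064, 0, 0, 0])

```text
clock: 13.15
eef_pos: [0.51, -0.0265, 0.0794]
tcp_rot: [-0.0, 1.0, -0.03, -0.0]
ft_force: [-0.5, 0.0, -0.3]
gripper_width: -0.0
gripper_force: 0.0
```

Request:
carry_out(increments=[0, 0, 0, 0.0057, 0, 0, 0, 0, 0, 0, 0.0054, 0, 0, 0, 0, 0, 0, 0.0051, 0, 0, 0, 0, 0, 0, 0.0046, 0, 0, 0, 0, 0, 0, 0.004, 0, 0, 0, 0, 0, 0, 0.0036, 0, 0, 0, 0, 0, 0, 0.0025, 0, 0, 0, 0, 0, 0, 0.0018, 0, 0, 0])

```text
clock: 13.82
eef_pos: [0.5416, -0.0286, 0.0792]
tcp_rot: [0.0, 1.0, -0.03, -0.001]
ft_force: [-3.8, -1.3, 0.3]
gripper_width: 0.0002
gripper_force: 2.5
```

```bash
python3 - <<'E'
import json
S=json.load(open("S.json"));S["t0"]=1;S["hist"]=[];json.dump(S,open("S.json","w"))
E
python3 plan.py 8 0.019 0.019
```

```text
t 13.82 th 0.066 pred None d_cam 0.0179 cost 2.8e-06 caps [3, 1, 2] | tau 1.250 w 0.625
now 13.87 xm -0.1062 xc -0.1050 y -0.0011 z 0.0793 d_model 0.0180 F [-2.9 -0.8  0.4]
dx mm [-1.7, -1.5, -2.0, -2.2, -2.4, -2.5, -3.1, -2.6]
th end 0.46
```

Request:
carry_out(increments=[0, 0, 0, -0.0017, 0, 0, 0, 0, 0, 0, -0.0015, 0, 0, 0, 0, 0, 0, -0.002, 0, 0, 0, 0, 0, 0, -0.0022, 0, 0, 0, 0, 0, 0, -0.0024, 0, 0, 0, 0, 0, 0, -0.0025, 0, 0, 0, 0, 0, 0, -0.0031, 0, 0, 0, 0, 0, 0, -0.0026, 0, 0, 0])

```text
clock: 14.53
eef_pos: [0.5235, -0.0276, 0.0795]
tcp_rot: [0.0, 1.0, -0.03, -0.0]
ft_force: [-4.0, -3.3, 1.0]
gripper_width: 0.0004
gripper_force: 2.5
```

```bash
python3 plan.py 16 0.019 0.019
```

```text
t 14.53 th 0.384 pred 0.4563655760303184 d_cam 0.0131 cost 8.7e-06 caps [3, 1, 3] | tau 0.854 w 0.319
now 14.58 xm -0.1255 xc -0.1230 y -0.0013 z 0.0793 d_model 0.0127 F [-6.9 -5.5 -0.3]
dx mm [2.1, -1.6, -1.5, -1.3, -1.2, -1.3, -1.2, -1.0, -1.1, -1.0, -0.9, -1.0, -0.9, -0.8, -0.7, -0.8]
th end 0.75
```

```bash
python3 - <<'E'
s=open("plan.py").read()
a=s.index("def traj");b=s.index("th0=None")
s=s[:a]+'''P0=np.array([1.25,.6,.15]);SG=np.array([.12,.06,.1])
def traj(p,ts):
    t1,th1=S["hist"][0];T=sim(th1,p[1],p[0],int((max(ts)-t1)*12)+2,mu=p[2])
    g=t1+np.r_[0,np.arange(1,len(T)+1)/12]
    return np.interp(ts,g,np.r_[th1,T[:,0]]),np.interp(ts,g,np.r_[p[1],T[:,1]])
p=np.array(S.get("p",P0))
'''+s[b:]
s=s.replace('traj(S["tau"],[t])','traj(p,[t])')
a=s.index('if len(S["hist"])>1:');b=s.index("s=env.sense();xm")
s=s[:a]+'''ts,hs=np.array(S["hist"]).T
if len(ts)>1: p=least_squares(lambda p:np.r_[(traj(p,ts)[0]-hs)/.004,(p-P0)/SG],p).x
S["p"]=p.tolist()
'''+s[b:]
a=s.index("w=.625");b=s.index('print("t %')
s=s[:a]+'w=float(traj(p,[t])[1][0])\n'+s[b:]
s=s.replace('tau %.3f w %.3f"','p %s w %.3f res %s"').replace('S["tau"],w))','p.round(3),w,(traj(p,ts)[0]-hs)[-4:].round(3)))')
s=s.replace('T=sim(th,w,S["tau"],n+2,d=.019 if S["t0"] else 0)','T=sim(th,w,p[0],n+2,mu=p[2])')
open("plan.py","w").write(s)
import json
S=json.load(open("S.json"));S["xc"]=-0.1230;json.dump(S,open("S.json","w"))
E
python3 plan.py 8 0.019 0.019
```

```text
t 14.58 th 0.400 pred 0.47184746048660825 d_cam 0.0130 cost 9.8e-06 caps [3, 1, 3] | p [1.067 0.532 0.235] w 0.359 res [ 0.    -0.001  0.002]
now 14.63 xm -0.1254 xc -0.1230 y -0.0014 z 0.0793 d_model 0.0140 F [-5.5 -5.2 -0.2]
dx mm [0.6, -1.8, -1.7, -1.6, -1.5, -1.4, -1.3, -1.3]
th end 0.64
```

```bash
sed -i 's/"xc": [-0-9.e]*/"xc": -0.1230/; s/"off": [-0-9.e]*/"off": -0.0015/' S.json; sed -i 's/P0=.*;SG=.*/P0=np.array([1.25,.56,.22]);SG=np.array([.08,.06,.1])/' plan.py; python3 plan.py 8 0.0155 0.0165
```

```text
t 14.63 th 0.411 pred 0.41923664529905874 d_cam 0.0140 cost 1.0e-05 caps [3, 1, 3] | p [1.142 0.518 0.333] w 0.354 res [ 0.    -0.004 -0.001  0.005]
now 14.68 xm -0.1253 xc -0.1230 y -0.0014 z 0.0793 d_model 0.0150 F [-5.  -4.1  0.3]
dx mm [-1.9, -1.7, -1.5, -1.5, -1.3, -1.3, -1.2, -1.1]
th end 0.65
```

Request:
carry_out(increments=[0, 0, 0, -0.0013, 0, 0, 0, 0, 0, 0, -0.0013, 0, 0, 0, 0, 0, 0, -0.0013, 0, 0, 0, 0, 0, 0, -0.0013, 0, 0, 0, 0, 0, 0, -0.0013, 0, 0, 0, 0, 0, 0, -0.0013, 0, 0, 0, 0, 0, 0, -0.0013, 0, 0, 0, 0, 0, 0, -0.0013, 0, 0, 0])

```text
clock: 15.35
eef_pos: [0.5129, -0.0266, 0.0793]
tcp_rot: [-0.0, 1.0, -0.03, -0.001]
ft_force: [-4.7, -2.1, 0.3]
gripper_width: 0.0005
gripper_force: 2.5
```

```bash
sed -i 's/"xc": [-0-9.e]*/"xc": -0.1334/' S.json; python3 plan.py 8 0.0155 0.0165
```

```text
t 15.35 th 0.674 pred 0.6562177014610289 d_cam 0.0190 cost 2.2e-05 caps [3, 2, 3] | p [1.172 0.487 0.302] w 0.364 res [-0.004 -0.001  0.006 -0.001]
now 15.40 xm -0.1359 xc -0.1334 y -0.0009 z 0.0792 d_model 0.0183 F [-6.3 -3.1 -0. ]
dx mm [-4.8, -0.9, -0.7, -0.6, -0.5, -0.4, -0.2, -0.2]
th end 0.96
```

Request:
carry_out(increments=[0, 0, 0, -0.0016, 0, 0, 0, 0, 0, 0, -0.0014, 0, 0, 0, 0, 0, 0, -0.0012, 0, 0, 0, 0, 0, 0, -0.0011, 0, 0, 0, 0, 0, 0, -0.001, 0, 0, 0, 0, 0, 0, -0.0008, 0, 0, 0, 0, 0, 0, -0.0006, 0, 0, 0, 0, 0, 0, -0.0005, 0, 0, 0])

```text
clock: 16.07
eef_pos: [0.5052, -0.0261, 0.0794]
tcp_rot: [-0.0, 1.0, -0.03, -0.0]
ft_force: [-4.9, -0.9, 0.0]
gripper_width: 0.0006
gripper_force: 2.1
```

```bash
sed -i 's/"xc": [-0-9.e]*/"xc": -0.1416/' S.json; python3 plan.py 16 0.0165 0.0165
```

```text
t 16.07 th 0.991 pred 0.955819798810618 d_cam 0.0175 cost 5.8e-06 caps [3, 2, 3] | p [1.196 0.454 0.276] w 0.454 res [-0.003  0.005  0.011 -0.006]
now 16.12 xm -0.1433 xc -0.1416 y -0.0009 z 0.0794 d_model 0.0167 F [-5.8 -1.5  0.3]
dx mm [-0.4, 0.1, 0.2, 0.3, 0.4, 0.7, 0.9, 1.1, 1.5, 1.7, 2.0, 2.3, 2.7, 2.9, 3.3, 3.7]
th end 1.72
```

Request:
carry_out(increments=[0, 0, 0, -0.0004, 0, 0, 0, 0, 0, 0, 0.0001, 0, 0, 0, 0, 0, 0, 0.0002, 0, 0, 0, 0, 0, 0, 0.0003, 0, 0, 0, 0, 0, 0, 0.0004, 0, 0, 0, 0, 0, 0, 0.0007, 0, 0, 0, 0, 0, 0, 0.0009, 0, 0, 0, 0, 0, 0, 0.0011, 0, 0, 0])

```text
clock: 16.78
eef_pos: [0.5088, -0.0264, 0.0794]
tcp_rot: [-0.0, 1.0, -0.03, 0.0]
ft_force: [-4.0, -1.4, -1.0]
gripper_width: 0.001
gripper_force: 1.9
```

Request:
carry_out(increments=[0, 0, 0, 0.0015, 0, 0, 0, 0, 0, 0, 0.0017, 0, 0, 0, 0, 0, 0, 0.002, 0, 0, 0, 0, 0, 0, 0.0023, 0, 0, 0])

```text
clock: 17.12
eef_pos: [0.5164, -0.0268, 0.0795]
tcp_rot: [-0.0, 1.0, -0.03, 0.0]
ft_force: [-3.6, 0.4, -0.7]
gripper_width: 0.0006
gripper_force: 1.7
```

```bash
sed -i 's/"xc": [-0-9.e]*/"xc": -0.1308/' S.json; python3 plan.py 12 0.0165 0.0165
```

```text
t 17.12 th 1.572 pred 1.5165094756125195 d_cam 0.0146 cost 1.7e-06 caps [3, 1, 3] | p [1.217 0.417 0.255] w 0.596 res [ 0.001  0.018  0.014 -0.011]
now 17.17 xm -0.1310 xc -0.1308 y -0.0010 z 0.0798 d_model 0.0133 F [1.  0.  0.2]
dx mm [7.7, 3.6, 3.5, 2.9, 2.4, 2.1, 1.7, 1.2, 0.9, -0.1, -0.9, -1.1]
th end 2.22
```

```bash
cat >> m.py <<'E'
DH=dh(G);dhi=lambda t:np.interp(np.mod(t,2*np.pi/3),G,DH)
def sim(th,w,tau,n,d=.017,mu=.2,dt=1/240,fs=1.):
    out=[]
    for i in range(n*20):
        F=fs*(1+200*(d(i*dt) if callable(d) else d));k=dhi(th);hh=h(th)
        ph=np.arctan((k-np.sign(k)*.0125*min(1,abs(k)/.0125))/hh)
        N=F/(np.cos(ph)-mu*np.sin(ph))
        w+=dt*(tau-2*w-N*(k*np.cos(ph)+mu*hh*np.cos(ph)))/.83;th+=w*dt
        if i%20==19: out.append((th,w))
    return np.array(out)
E
python3 - <<'E'
from m import *
import json
S=json.load(open("S.json"));Hs=np.array(S["hist"]);print(Hs.tolist())
ts,hs=Hs.T;t1=ts[0]
D=lambda t:np.interp(t+t1,ts,[.018,.013,.013,.014,.019,.0175,.0146][:len(ts)])
def tr(p):
    T=sim(hs[0],p[1],p[3],45,d=D,mu=p[0],fs=p[2]);g=t1+np.arange(46)/12
    return np.interp(ts,g,np.r_[hs[0],T[:,0]]),np.interp(ts,g,np.r_[p[1],T[:,1]])
for sg in ([.2,.2,.02,.01],[.2,.2,.3,.1]):
    r=least_squares(lambda p:np.r_[(tr(p)[0]-hs)/.003,(p-[.15,.56,1,1.256])/sg],[.2,.56,1,1.256])
    print(r.x,(tr(r.x)[0]-hs).round(3),tr(r.x)[1].round(3))
E
```

```text
[[13.8167, 0.0655351616500331], [14.5333, 0.3839775397595833], [14.5833, 0.3998498454925625], [14.6333, 0.4113916472051022], [15.35, 0.6744420740150272], [16.0667, 0.9906501198972993], [17.1167, 1.5716557049474023]]
[0.29480121 0.38153672 1.06766843 1.26347909] [ 0.    -0.015 -0.01  -0.     0.024  0.015 -0.014] [0.382 0.427 0.424 0.419 0.399 0.466 0.596]
[-0.04866965  0.4441344   1.65499512  1.05668946] [ 0.    -0.007 -0.003  0.005  0.009 -0.005  0.001] [0.444 0.403 0.396 0.39  0.377 0.476 0.655]
```

```bash
python3 - <<'E'
s=open("plan.py").read()
a=s.index("P0=");b=s.index("th0=None")
s=s[:a]+'''P0=np.array([1.06,.45,1.6]);SG=np.array([.08,.3,.3])
def traj(p,ts):
    t1,th1=S["hist"][0];T=sim(th1,p[1],p[0],int((max(ts)-t1)*12)+2,mu=0,fs=p[2])
    g=t1+np.r_[0,np.arange(1,len(T)+1)/12]
    return np.interp(ts,g,np.r_[th1,T[:,0]]),np.interp(ts,g,np.r_[p[1],T[:,1]])
p=np.array(S.get("p",P0))
'''+s[b:]
s=s.replace("T=sim(th,w,p[0],n+2,mu=p[2])","T=sim(th,w,p[0],n+2,mu=0,fs=p[2])").replace("/.004","/.005")
s=s.replace('''S["hist"].append((t,float(th)))''','''if SKIP: (t,th),d,cost=S["hist"][-1],0,0
else: S["hist"]=S["hist"][-7:]+[(t,float(th))]
if len(S["hist"])==8 and not SKIP: p[1]=.5''')
s=s.replace('t=s0["clock"];C=caps(cam("top"))','t=s0["clock"];SKIP="-s" in sys.argv;C=None if SKIP else caps(cam("top"))')
s=s.replace("prof=[float(v) for v in sys.argv[2:]]","prof=[float(v) for v in sys.argv[2:] if v!='-s']")
s=s.replace("(th,d),cost,cnt=fit(C,th0)","(th,d),cost,cnt=fit(C,th0) if C else ((0,0),0,0)")
s=s.replace('n+2,mu=0','n+4,mu=0').replace("range(1,n+3)","range(1,n+3)").replace('np.arange(1,n+3)','np.arange(1,n+5)')
open("plan.py","w").write(s)
import json
S=json.load(open("S.json"));S["xc"]=-0.1308;S["p"]=[1.06,.45,1.6];json.dump(S,open("S.json","w"))
E
python3 plan.py 9 0.0135 0.016 0.018 -s
```

```text
t 17.12 th 1.572 pred 1.4910620229658453 d_cam 0.0000 cost 0.0e+00 caps 0 | p [1.106 0.444 1.538] w 0.655 res [ 0.006  0.006 -0.004  0.001]
now 17.17 xm -0.1310 xc -0.1308 y -0.0010 z 0.0798 d_model 0.0132 F [1.  0.  0.2]
dx mm [5.9, 4.7, 3.9, 3.8, 3.0, 2.3, 2.0, 1.4, 0.3]
th end 2.13
```

Request:
carry_out(increments=[0, 0, 0, 0.0059, 0, 0, 0, 0, 0, 0, 0.0047, 0, 0, 0, 0, 0, 0, 0.0039, 0, 0, 0, 0, 0, 0, 0.0038, 0, 0, 0, 0, 0, 0, 0.003, 0, 0, 0, 0, 0, 0, 0.0023, 0, 0, 0, 0, 0, 0, 0.002, 0, 0, 0, 0, 0, 0, 0.0014, 0, 0, 0])

```text
clock: 17.83
eef_pos: [0.5431, -0.0287, 0.0793]
tcp_rot: [0.0, 1.0, -0.03, -0.0]
ft_force: [-5.1, -1.6, -0.6]
gripper_width: 0.0004
gripper_force: 2.5
```

Request:
carry_out(increments=[0, 0, 0, 0.0003, 0, 0, 0])

```text
clock: 17.92
eef_pos: [0.5437, -0.0287, 0.0795]
tcp_rot: [0.0, 1.0, -0.03, 0.0]
ft_force: [-4.7, -1.3, -0.5]
gripper_width: 0.0005
gripper_force: 2.3
```

```bash
cp S.json S_b.json; python3 plan.py 16 0.018 0.0175 0.0175
```

```text
t 17.92 th 2.068 pred 2.1274785718144207 d_cam 0.0195 cost 1.3e-05 caps [2, 2, 3] | p [1.06  0.435 1.25 ] w 0.629 res [ 0.013  0.004 -0.015  0.008]
now 17.97 xm -0.1047 xc -0.1035 y -0.0011 z 0.0795 d_model 0.0178 F [-6.7 -1.   1.1]
dx mm [-0.4, -1.1, -1.5, -1.4, -1.9, -2.1, -2.2, -2.3, -2.5, -2.4, -2.3, -2.0, -2.0, -1.8, -1.6, -1.6]
th end 2.72
```

Request:
carry_out(increments=[0, 0, 0, -0.0004, 0, 0, 0, 0, 0, 0, -0.001, 0, 0, 0, 0, 0, 0, -0.0013, 0, 0, 0, 0, 0, 0, -0.0013, 0, 0, 0, 0, 0, 0, -0.0017, 0, 0, 0, 0, 0, 0, -0.0018, 0, 0, 0, 0, 0, 0, -0.0019, 0, 0, 0, 0, 0, 0, -0.002, 0, 0, 0])

```text
clock: 18.63
eef_pos: [0.5319, -0.0282, 0.0796]
tcp_rot: [0.0, 1.0, -0.03, 0.0]
ft_force: [-4.0, -3.4, -0.2]
gripper_width: 0.0006
gripper_force: 2.5
```

```bash
sed -i 's/"xc": [-0-9.e]*/"xc": -0.1149/' S.json; python3 plan.py 16 0.019 0.0185 0.018
```

```text
t 18.63 th 2.400 pred 2.4600342490452296 d_cam 0.0168 cost 8.6e-06 caps [1, 3, 3] | p [1.053 0.285 0.784] w 0.485 res [ 0.013 -0.012 -0.026  0.029]
now 18.68 xm -0.1170 xc -0.1149 y -0.0014 z 0.0795 d_model 0.0167 F [-7.4 -5.2  0.8]
dx mm [-0.6, -2.9, -2.6, -2.4, -2.3, -2.1, -2.0, -1.8, -1.6, -1.5, -1.3, -1.2, -1.0, -0.8, -0.5, -0.5]
th end 3.03
```

```bash
cat > plan2.py <<'E'
from m import *
import json,sys
# plan2.py n d0 d1 ... [-s]: one top picture (or the last), then rows that follow the edge with the measured speed profile
WT=np.array([0,.2,.4,.55,.8,1.0,1.25,1.5,1.8,2.0,2.094]);WV=np.array([.53,.44,.36,.36,.42,.47,.55,.6,.63,.58,.53])
wf=lambda t:np.interp(np.mod(t,2*np.pi/3),WT,WV)
def run(th,T,dt=1/240):
    g=[th]
    for _ in range(int(T/dt)+2): th+=wf(th)*dt;g.append(th)
    return lambda t:np.interp(t,np.arange(len(g))*dt,g)
n=int(sys.argv[1]);prof=[float(v) for v in sys.argv[2:] if v!="-s"]
S=json.load(open("S.json"));t0,th0=S["hist"][-1]
t=env.sense()["clock"]
if "-s" in sys.argv: t,th=t0,th0
else:
    C=caps(cam("top"));pr=float(run(th0,t-t0)(t-t0));(th,d),cost,cnt=fit(C,pr)
    S["hist"].append((t,float(th)));print("t %.2f th %.3f (mod %.3f) pred %.3f d_cam %.4f cost %.1e %s"%(t,th,th%(2*np.pi/3),pr,d,cost,cnt))
s=env.sense();now=s["clock"];f=run(th,now-t+n/12+.1);xm=float((s["eef_pos"][:2]-AX0)@EX+.008)
print("now %.2f xm-xc %.4f d_model %.4f F %s"%(now,xm-S["xc"],xm+h(f(now-t)),s["ft_force"].round(1)))
A=f(now-t+np.arange(1,n+1)/12)
X=np.interp(np.arange(1,n+1)/n,np.linspace(0,1,len(prof)),prof)-h(A)+.0018
x=S["xc"];dx=[]
for v in X: q=round(float(v-x),4);dx.append(q);x+=q
S["xc"]=x;json.dump(S,open("S.json","w"))
print("dx mm",[round(v*1000,1) for v in dx],"mod th",(A%(2*np.pi/3)).round(2)[[0,n//2,-1]])
E
sed -i 's/"xc": [-0-9.e]*/"xc": -0.1149/' S.json; python3 plan2.py 16 0.0175 0.0185 0.0185 -s
```

```text
now 18.68 xm-xc -0.0021 d_model 0.0164 F [-7.4 -5.2  0.8]
dx mm [-1.0, -1.9, -2.0, -1.9, -1.8, -1.7, -1.6, -1.5, -1.6, -1.5, -1.3, -1.3, -1.2, -1.0, -0.9, -0.8] mod th [0.36 0.6  0.83]
```

Request:
carry_out(increments=[0, 0, 0, -0.001, 0, 0, 0, 0, 0, 0, -0.0019, 0, 0, 0, 0, 0, 0, -0.002, 0, 0, 0, 0, 0, 0, -0.0019, 0, 0, 0, 0, 0, 0, -0.0018, 0, 0, 0, 0, 0, 0, -0.0017, 0, 0, 0, 0, 0, 0, -0.0016, 0, 0, 0, 0, 0, 0, -0.0015, 0, 0, 0])

```text
clock: 19.35
eef_pos: [0.5184, -0.0275, 0.0796]
tcp_rot: [0.0, 1.0, -0.03, 0.0]
ft_force: [-4.8, -4.0, 0.6]
gripper_width: 0.0002
gripper_force: 2.7
```

Request:
carry_out(increments=[0, 0, 0, -0.0016, 0, 0, 0, 0, 0, 0, -0.0015, 0, 0, 0, 0, 0, 0, -0.0013, 0, 0, 0, 0, 0, 0, -0.0013, 0, 0, 0, 0, 0, 0, -0.0012, 0, 0, 0, 0, 0, 0, -0.001, 0, 0, 0, 0, 0, 0, -0.0009, 0, 0, 0, 0, 0, 0, -0.0008, 0, 0, 0])

```text
clock: 20.02
eef_pos: [0.5087, -0.0266, 0.0795]
tcp_rot: [0.0, 1.0, -0.03, -0.0]
ft_force: [-4.7, -1.7, -0.1]
gripper_width: 0.0001
gripper_force: 2.4
```

```bash
python3 plan2.py 8 0.0185 0.019
```

```text
t 20.02 th 2.904 (mod 0.810) pred 2.926 d_cam 0.0191 cost 7.4e-06 [2, 3, 3]
now 20.07 xm-xc -0.0019 d_model 0.0183 F [-5.5 -1.7 -0.7]
dx mm [-0.5, -0.4, -0.3, -0.2, -0.1, 0.1, 0.1, 0.3] mod th [0.87 1.02 1.14]
```

Request:
carry_out(increments=[0, 0, 0, -0.0005, 0, 0, 0, 0, 0, 0, -0.0004, 0, 0, 0, 0, 0, 0, -0.0003, 0, 0, 0, 0, 0, 0, -0.0002, 0, 0, 0, 0, 0, 0, -0.0001, 0, 0, 0])

```text
clock: 20.48
eef_pos: [0.5072, -0.0263, 0.0794]
tcp_rot: [-0.0, 1.0, -0.03, -0.0]
ft_force: [-5.1, -1.0, 0.9]
gripper_width: 0.0003
gripper_force: 2.4
```

```bash
sed -i 's/"xc": [-0-9.e]*/"xc": -0.1394/' S.json; python3 plan2.py 24 0.0185 0.0195 0.0205 0.0205
```

```text
t 20.48 th 3.116 (mod 1.022) pred 3.113 d_cam 0.0197 cost 6.7e-06 [2, 3, 3]
now 20.53 xm-xc -0.0018 d_model 0.0188 F [-4.9 -1.5 -0.1]
dx mm [-0.1, 0.3, 0.5, 0.6, 0.8, 1.2, 1.4, 1.8, 2.1, 2.5, 2.8, 3.0, 3.4, 3.7, 3.6, 2.9, 2.4, 2.0, 1.5, 1.3, 0.9, 0.5, -0.7, -0.8] mod th [1.09 1.65 0.09]
```

Request:
carry_out(increments=[0, 0, 0, -0.0001, 0, 0, 0, 0, 0, 0, 0.0003, 0, 0, 0, 0, 0, 0, 0.0005, 0, 0, 0, 0, 0, 0, 0.0006, 0, 0, 0, 0, 0, 0, 0.0008, 0, 0, 0, 0, 0, 0, 0.0012, 0, 0, 0, 0, 0, 0, 0.0014, 0, 0, 0, 0, 0, 0, 0.0018, 0, 0, 0])

```text
clock: 21.2
eef_pos: [0.5135, -0.0265, 0.0792]
tcp_rot: [-0.0, 1.0, -0.03, -0.001]
ft_force: [-6.0, -0.9, -0.7]
gripper_width: 0.0002
gripper_force: 2.3
```

Request:
carry_out(increments=[0, 0, 0, 0.0021, 0, 0, 0, 0, 0, 0, 0.0025, 0, 0, 0, 0, 0, 0, 0.0028, 0, 0, 0, 0, 0, 0, 0.003, 0, 0, 0, 0, 0, 0, 0.0034, 0, 0, 0, 0, 0, 0, 0.0037, 0, 0, 0, 0, 0, 0, 0.0036, 0, 0, 0, 0, 0, 0, 0.0029, 0, 0, 0])

```text
clock: 21.87
eef_pos: [0.5377, -0.0277, 0.0792]
tcp_rot: [-0.0, 1.0, -0.03, -0.0]
ft_force: [-6.3, 0.1, 1.0]
gripper_width: 0.0005
gripper_force: 2.6
```

Request:
carry_out(increments=[0, 0, 0, 0.0024, 0, 0, 0, 0, 0, 0, 0.002, 0, 0, 0, 0, 0, 0, 0.0015, 0, 0, 0, 0, 0, 0, 0.0013, 0, 0, 0, 0, 0, 0, 0.0009, 0, 0, 0, 0, 0, 0, 0.0005, 0, 0, 0])

```text
clock: 22.37
eef_pos: [0.5462, -0.0288, 0.0793]
tcp_rot: [0.0, 1.0, -0.03, -0.001]
ft_force: [-7.1, -1.5, 0.2]
gripper_width: 0.0006
gripper_force: 3.3
```

```bash
sed -i 's/"xc": [-0-9.e]*/"xc": -0.1003/' S.json; python3 plan2.py 24 0.0195 0.019 0.0185 0.0185
```

```text
t 22.37 th 4.207 (mod 0.018) pred 4.196 d_cam 0.0212 cost 7.4e-07 [2, 3, 1]
now 22.42 xm-xc -0.0017 d_model 0.0211 F [-4.9 -2.5  0.6]
dx mm [-2.4, -1.1, -1.3, -1.3, -1.6, -1.7, -1.6, -2.0, -2.0, -2.3, -2.1, -2.1, -1.9, -1.8, -1.8, -1.7, -1.5, -1.4, -1.4, -1.2, -1.1, -1.0, -0.9, -0.7] mod th [0.09 0.49 0.85]
```

Request:
carry_out(increments=[0, 0, 0, -0.0015, 0, 0, 0, 0, 0, 0, -0.0013, 0, 0, 0, 0, 0, 0, -0.0015, 0, 0, 0, 0, 0, 0, -0.0015, 0, 0, 0, 0, 0, 0, -0.0017, 0, 0, 0, 0, 0, 0, -0.0017, 0, 0, 0, 0, 0, 0, -0.0018, 0, 0, 0, 0, 0, 0, -0.002, 0, 0, 0])

```text
clock: 23.08
eef_pos: [0.5335, -0.0285, 0.0796]
tcp_rot: [0.001, 1.0, -0.03, 0.0]
ft_force: [-5.2, -4.2, -0.6]
gripper_width: 0.0004
gripper_force: 2.8
```

Request:
carry_out(increments=[0, 0, 0, -0.002, 0, 0, 0, 0, 0, 0, -0.0023, 0, 0, 0, 0, 0, 0, -0.0021, 0, 0, 0, 0, 0, 0, -0.0021, 0, 0, 0, 0, 0, 0, -0.0019, 0, 0, 0, 0, 0, 0, -0.0018, 0, 0, 0, 0, 0, 0, -0.0018, 0, 0, 0, 0, 0, 0, -0.0017, 0, 0, 0])

```text
clock: 23.75
eef_pos: [0.5179, -0.0276, 0.0797]
tcp_rot: [0.001, 1.0, -0.03, 0.0]
ft_force: [-4.5, -3.1, 0.5]
gripper_width: 0.0006
gripper_force: 2.6
```

Request:
carry_out(increments=[0, 0, 0, -0.0015, 0, 0, 0, 0, 0, 0, -0.0014, 0, 0, 0, 0, 0, 0, -0.0014, 0, 0, 0, 0, 0, 0, -0.0012, 0, 0, 0, 0, 0, 0, -0.0011, 0, 0, 0, 0, 0, 0, -0.001, 0, 0, 0, 0, 0, 0, -0.0009, 0, 0, 0, 0, 0, 0, -0.0007, 0, 0, 0])

```text
clock: 24.42
eef_pos: [0.5086, -0.0267, 0.0796]
tcp_rot: [0.0, 1.0, -0.03, 0.0]
ft_force: [-3.7, -1.2, -0.2]
gripper_width: 0.0007
gripper_force: 2.4
```

```bash
python3 plan2.py 32 0.018 0.0185 0.019 0.02 0.0195
```

```text
t 24.42 th 4.996 (mod 0.807) pred 5.036 d_cam 0.0185 cost 5.1e-06 [3, 3, 2]
now 24.47 xm-xc -0.0018 d_model 0.0181 F [-6.2 -2.9  0.4]
dx mm [-0.7, -0.4, -0.3, -0.2, -0.0, -0.0, 0.1, 0.3, 0.4, 0.6, 0.9, 1.2, 1.4, 1.8, 2.2, 2.5, 2.8, 3.2, 3.4, 3.8, 3.3, 2.8, 2.5, 2.0, 1.5, 1.1, 0.7, 0.1, -0.8, -0.9, -1.2, -1.3] mod th [0.86 1.56 0.18]
```

Request:
carry_out(increments=[0, 0, 0, -0.0007, 0, 0, 0, 0, 0, 0, -0.0004, 0, 0, 0, 0, 0, 0, -0.0003, 0, 0, 0, 0, 0, 0, -0.0002, 0, 0, 0, 0, 0, 0, 0, 0, 0, 0, 0, 0, 0, 0, 0, 0, 0, 0, 0, 0, 0.0001, 0, 0, 0, 0, 0, 0, 0.0003, 0, 0, 0])

```text
clock: 25.13
eef_pos: [0.5072, -0.0264, 0.0794]
tcp_rot: [-0.0, 1.0, -0.03, -0.0]
ft_force: [-4.2, -1.3, 0.6]
gripper_width: 0.0006
gripper_force: 2.4
```

Request:
carry_out(increments=[0, 0, 0, 0.0004, 0, 0, 0, 0, 0, 0, 0.0006, 0, 0, 0, 0, 0, 0, 0.0009, 0, 0, 0, 0, 0, 0, 0.0012, 0, 0, 0, 0, 0, 0, 0.0014, 0, 0, 0, 0, 0, 0, 0.0018, 0, 0, 0, 0, 0, 0, 0.0022, 0, 0, 0, 0, 0, 0, 0.0025, 0, 0, 0])

```text
clock: 25.8
eef_pos: [0.5183, -0.0268, 0.0793]
tcp_rot: [-0.0, 1.0, -0.03, -0.0]
ft_force: [-4.2, -0.7, 0.1]
gripper_width: 0.0004
gripper_force: 2.2
```

Request:
carry_out(increments=[0, 0, 0, 0.0028, 0, 0, 0, 0, 0, 0, 0.0032, 0, 0, 0, 0, 0, 0, 0.0034, 0, 0, 0, 0, 0, 0, 0.0038, 0, 0, 0, 0, 0, 0, 0.0033, 0, 0, 0, 0, 0, 0, 0.0028, 0, 0, 0, 0, 0, 0, 0.0025, 0, 0, 0, 0, 0, 0, 0.002, 0, 0, 0])

```text
clock: 26.47
eef_pos: [0.5425, -0.0285, 0.0794]
tcp_rot: [0.0, 1.0, -0.03, -0.0]
ft_force: [-5.3, -0.3, 0.1]
gripper_width: 0.0004
gripper_force: 2.6
```

Request:
carry_out(increments=[0, 0, 0, 0.0015, 0, 0, 0, 0, 0, 0, 0.0011, 0, 0, 0, 0, 0, 0, 0.0007, 0, 0, 0, 0, 0, 0, 0.0001, 0, 0, 0])

```text
clock: 26.8
eef_pos: [0.5457, -0.0291, 0.0794]
tcp_rot: [0.0, 1.0, -0.03, -0.0]
ft_force: [-6.8, -1.9, 0.7]
gripper_width: 0.0005
gripper_force: 2.9
```

```bash
python3 -c "
import json;S=json.load(open('S.json'));S['xc']+=.0042;json.dump(S,open('S.json','w'))"; python3 plan2.py 24 0.0195 0.019 0.0185 0.0185
```

```text
t 26.80 th 6.314 (mod 0.031) pred 6.301 d_cam 0.0210 cost 2.4e-06 [3, 1, 2]
now 26.85 xm-xc -0.0014 d_model 0.0208 F [-5.7 -1.9 -0.1]
dx mm [-1.8, -1.2, -1.2, -1.6, -1.4, -1.8, -1.9, -1.7, -2.2, -2.3, -2.0, -2.1, -1.8, -1.9, -1.7, -1.6, -1.6, -1.4, -1.3, -1.2, -1.0, -1.0, -0.8, -0.6] mod th [0.1  0.5  0.86]
```

Request:
carry_out(increments=[0, 0, 0, -0.0016, 0, 0, 0, 0, 0, 0, -0.0013, 0, 0, 0, 0, 0, 0, -0.0013, 0, 0, 0, 0, 0, 0, -0.0016, 0, 0, 0, 0, 0, 0, -0.0014, 0, 0, 0, 0, 0, 0, -0.0018, 0, 0, 0, 0, 0, 0, -0.0018, 0, 0, 0, 0, 0, 0, -0.0018, 0, 0, 0])

```text
clock: 27.52
eef_pos: [0.5331, -0.0286, 0.0796]
tcp_rot: [0.001, 1.0, -0.03, 0.0]
ft_force: [-4.4, -3.2, 0.6]
gripper_width: 0.0002
gripper_force: 2.9
```

Request:
carry_out(increments=[0, 0, 0, -0.0022, 0, 0, 0, 0, 0, 0, -0.0023, 0, 0, 0, 0, 0, 0, -0.002, 0, 0, 0, 0, 0, 0, -0.0021, 0, 0, 0, 0, 0, 0, -0.0018, 0, 0, 0, 0, 0, 0, -0.0019, 0, 0, 0, 0, 0, 0, -0.0017, 0, 0, 0, 0, 0, 0, -0.0016, 0, 0, 0])

```text
clock: 28.18
eef_pos: [0.5176, -0.0277, 0.0797]
tcp_rot: [0.001, 1.0, -0.03, 0.0]
ft_force: [-4.8, -3.5, -0.7]
gripper_width: 0.0007
gripper_force: 2.6
```

Request:
carry_out(increments=[0, 0, 0, -0.0016, 0, 0, 0, 0, 0, 0, -0.0014, 0, 0, 0, 0, 0, 0, -0.0013, 0, 0, 0, 0, 0, 0, -0.0012, 0, 0, 0, 0, 0, 0, -0.001, 0, 0, 0, 0, 0, 0, -0.001, 0, 0, 0, 0, 0, 0, -0.0008, 0, 0, 0, 0, 0, 0, -0.0006, 0, 0, 0])

```text
clock: 28.85
eef_pos: [0.5086, -0.0268, 0.0796]
tcp_rot: [0.0, 1.0, -0.03, 0.0]
ft_force: [-5.2, -1.6, -0.0]
gripper_width: 0.0007
gripper_force: 2.4
```

```bash
python3 plan2.py 28 0.018 0.0185 0.019 0.02 0.0195
```

```text
t 28.85 th 7.098 (mod 0.815) pred 7.141 d_cam 0.0190 cost 8.7e-06 [3, 2, 3]
now 28.90 xm-xc -0.0016 d_model 0.0184 F [-5.8 -2.7 -0.9]
dx mm [-0.7, -0.3, -0.3, -0.2, -0.0, 0.0, 0.2, 0.4, 0.4, 0.7, 0.9, 1.3, 1.6, 1.8, 2.3, 2.6, 3.0, 3.2, 3.6, 3.7, 3.2, 2.7, 2.0, 1.8, 1.4, 1.0, 0.7, -0.3] mod th [0.87 1.48 0.03]
```

Request:
carry_out(increments=[0, 0, 0, -0.0006, 0, 0, 0, 0, 0, 0, -0.0004, 0, 0, 0, 0, 0, 0, -0.0003, 0, 0, 0, 0, 0, 0, -0.0002, 0, 0, 0, 0, 0, 0, 0, 0, 0, 0, 0, 0, 0, 0, 0, 0, 0, 0, 0, 0, 0.0002, 0, 0, 0, 0, 0, 0, 0.0004, 0, 0, 0])

```text
clock: 29.57
eef_pos: [0.5075, -0.0264, 0.0794]
tcp_rot: [0.0, 1.0, -0.03, -0.0]
ft_force: [-4.4, -1.3, -0.3]
gripper_width: 0.0004
gripper_force: 2.4
```

Request:
carry_out(increments=[0, 0, 0, 0.0004, 0, 0, 0, 0, 0, 0, 0.0007, 0, 0, 0, 0, 0, 0, 0.0009, 0, 0, 0, 0, 0, 0, 0.0013, 0, 0, 0, 0, 0, 0, 0.0016, 0, 0, 0, 0, 0, 0, 0.0018, 0, 0, 0, 0, 0, 0, 0.0023, 0, 0, 0, 0, 0, 0, 0.0026, 0, 0, 0])

```text
clock: 30.23
eef_pos: [0.5192, -0.0269, 0.0793]
tcp_rot: [-0.0, 1.0, -0.03, -0.0]
ft_force: [-5.5, 0.0, -0.1]
gripper_width: 0.0004
gripper_force: 2.2
```

Request:
carry_out(increments=[0, 0, 0, 0.003, 0, 0, 0, 0, 0, 0, 0.0032, 0, 0, 0, 0, 0, 0, 0.0036, 0, 0, 0, 0, 0, 0, 0.0037, 0, 0, 0, 0, 0, 0, 0.0032, 0, 0, 0, 0, 0, 0, 0.0027, 0, 0, 0, 0, 0, 0, 0.002, 0, 0, 0, 0, 0, 0, 0.0018, 0, 0, 0])

```text
clock: 30.9
eef_pos: [0.5426, -0.0286, 0.0794]
tcp_rot: [0.0, 1.0, -0.03, -0.0]
ft_force: [-6.3, -0.8, -0.2]
gripper_width: 0.0008
gripper_force: 2.6
```

Request:
carry_out(increments=[0, 0, 0, 0.0014, 0, 0, 0, 0, 0, 0, 0.001, 0, 0, 0, 0, 0, 0, 0.0007, 0, 0, 0, 0, 0, 0, -0.0003, 0, 0, 0])

```text
clock: 31.23
eef_pos: [0.5454, -0.029, 0.0795]
tcp_rot: [0.0, 1.0, -0.029, -0.0]
ft_force: [-5.1, -2.3, -0.1]
gripper_width: 0.0005
gripper_force: 2.6
```

```bash
python3 plan2.py 8 0.0195 0.019
```

```text
t 31.23 th 8.423 (mod 0.045) pred 8.405 d_cam 0.0210 cost 2.6e-06 [1, 2, 3]
now 31.28 xm-xc -0.0014 d_model 0.0206 F [-5.4 -1.7  0.4]
dx mm [-1.7, -1.3, -1.2, -1.6, -1.5, -1.8, -1.9, -2.0] mod th [0.11 0.26 0.36]
```

Over 13 s of steady wiping, so I'm backing off smoothly, then lifting clear.

Request:
carry_out(increments=[0, 0, 0, -0.003, 0, 0, 0, 0, 0, 0, -0.006, 0, 0, 0, 0, 0, 0, -0.008, 0, 0, 0, 0, 0, 0, -0.008, 0, 0, 0, 0, 0, 0, -0.01, 0, 0, 0, 0, 0, 0, -0.015, 0, 0, 0, 0, 0, 0, -0.02, 0, 0, 0, 0, 0, 0, -0.025, 0, 0, 0])

```text
clock: 31.95
eef_pos: [0.4502, -0.023, 0.0799]
tcp_rot: [0.0, 1.0, -0.03, 0.001]
ft_force: [0.0, 0.8, -0.1]
gripper_width: 0.0003
gripper_force: 0.0
```

Request:
carry_out(increments=[0, 0, 0, -0.02, 0, -0.005, 0, 0, 0, 0, -0.01, 0, -0.02, 0, 0, 0, 0, 0, 0, -0.03, 0, 0, 0, 0, 0, 0, -0.03, 0, 0, 0, 0, 0, 0, -0.02, 0, 0, 0, 0, 0, 0, 0, 0, 0, 0, 0, 0, 0, 0, 0])

```text
clock: 32.53
eef_pos: [0.4209, -0.0213, 0.1855]
tcp_rot: [0.0, 1.0, -0.03, 0.002]
ft_force: [-0.5, 0.9, 0.3]
gripper_width: 0.0004
gripper_force: 0.0
```

```bash
python3 - <<'E'
from m import *
s=env.sense();print(s["clock"],s["eef_pos"],s["ft_force"],s["qd"].round(3))
for _ in range(4):
    t=env.sense()["clock"];c=cam("top");print(t,fit(caps(c),None))
crop(c,60,75,420,300,2.2,"pics/end.png")
E
```

```text
32.5333 [ 0.42093041 -0.02127252  0.18545098] [-0.51074355  0.90330257  0.31837929] [ 0.     0.041  0.041 -0.002  0.001  0.002]
32.5333 (array([-3.34587109e+00,  1.05405207e-04]), np.float64(1.2147821474666033e-06), [3, 3, 3])
32.5833 (array([-3.31498811e+00,  6.08104951e-05]), np.float64(1.7774876947384325e-06), [3, 3, 3])
32.6333 (array([2.99886469e+00, 7.59813938e-05]), np.float64(1.414215943590608e-06), [3, 3, 3])
32.6833 (array([3.03090721e+00, 7.22501447e-05]), np.float64(1.566778480635866e-06), [3, 3, 3])
```

View pics/end.png

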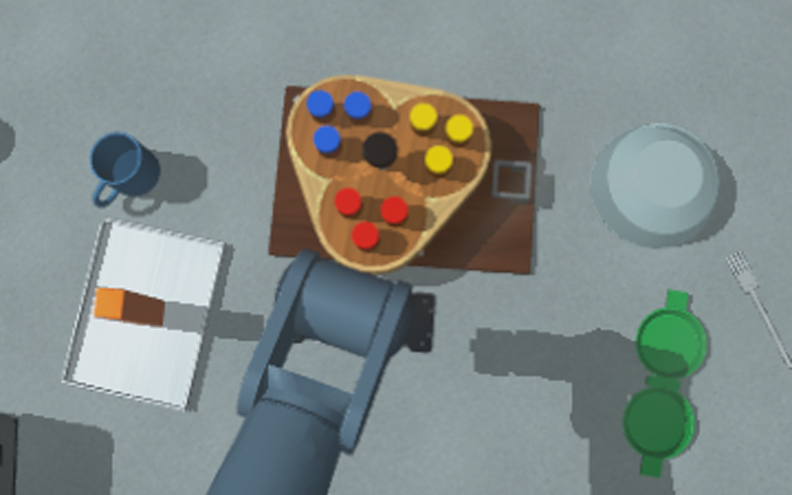

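The post stands upright on the sheet (top at pixel (110,302)), the slide is back at 0, the carousel turns freely at about 0.63 rad/s, and the other objects are where they were.

```bash
python3 -c "
from rig import env
print(env.finish_job())"
```

```text
the job is handed in; nothing more can be done
None
```

The job is handed in: the post stands on the sheet, the edge was followed for about 13 s (17.9–31.2 s) with the slide at 17–21 mm in the camera checks and no loss of contact seen, and the carousel was left turning freely at about 0.63 rad/s; a shorter first pass (13.8–17.2 s) may have lost contact for a moment near its end.

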